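# Load the tray carrier and draw out its carry handle

## Robot

A 6-joint arm with a two-finger parallel gripper is mounted at the origin on the work surface. World frame = base frame: x ahead of the robot, y to its left, z up, the work surface at z = 0. Lengths are in m, angles in degrees, forces in N, time in s.
With the tool pointing down it reaches from about 0.375 to 0.975 m from the base axis. Payload 3.8 kg.
Tool frame: the origin (TCP) lies midway between the tips of the shut fingers; the grasp point (between the pads) lies 19 mm behind it; y points along the fingers, z is the direction in which the jaws open and shut, and the axes are right-handed (so a half turn about y gives the same grasp; the last joint's range is limited). The gripper opens to 88 mm and grips with 3 to 60 N. Pads are 18 mm wide; open, the fingers measure 123 mm over their backs; the gripper's body (75 mm by 187 mm) begins 45 mm behind the grasp point.
Start: joints at [-71.671, 15.12, 91.902, -0, 72.978, -2.114], TCP at [0.236, -0.632, 0.239] pointing down, gripper open.
Joint ranges: [-150.88, 150.88], [-54.13, 125.18], [17.81, 147.31], [-75.09, 255.09], [0, 152.58], [-146.25, 146.25]. Speed limits (degrees/s): [147.25, 147.25, 180, 180, 180, 180].

## Interface

Orientations are given as [roll, pitch, yaw] about the fixed x, y, z axes, in that order (R = Rz(yaw) Ry(pitch) Rx(roll)).
In Python, from workcell import arm gives the robot as it stands. The module is installed in compiled form; this text tells all that it offers.
- The arm moves only by the tool drive_tool, never from a script. Its argument "plan" is a list of rows, each a list of 6 numbers: the shift along the world's x, y, z normalised to -1 to 1, where 1 is 20 mm, then the turn, a rotation vector about the world's x, y, z normalised to -1 to 1, where 1 is 180 degrees. In form: [[dx, dy, dz, wx, wy, wz], ...]. A call has 1 to 8 rows; each row shifts and turns the commanded pose from where the row before left it; what a row does not reach is not made up. A row lasts 1/8 s, in which the tool goes at most 62.5 mm and 10.7 degrees, less where a joint would pass 70% of its speed; a pose out of reach is approached as far as the arm can. A call with a number of a shift or a turn outside -1 to 1 is refused whole. A call with a gripper value outside its range is refused whole. "grip" is the opening, from 0 (shut) to 1 (fully open), set as the call begins (left out, the last holds). The fingers move at their own pace and stop on an object; "force" is the grip in N (left out, the last holds). Time passes only in rows, so rows that do not move let the fingers close. It gives the time, the measured TCP pose, the force and the opening at its end, in the units of the state.
- arm.observe(): the state, without advancing time (a new reading comes with each control period).
- arm.snapshot(name): name is "side" or "top"; returns the picture (420x560x3 uint8, red, green, blue); there is no depth.
- arm.camera_params(name): a dict with "vfov" (degrees; the focal length in pixels is half the picture's height over the tangent of half this angle, whatever the lens; pixels are square), "cx", "cy" (the principal point, pixels), "k1" (the pictures are not rectified: a ray, as slopes to the right and down, at radius r is drawn at 1 + k1 r^2 times it, then the intrinsics apply), "position" and "rotation" of the camera in the world. Camera axes: x right, y down, z forward; pixel columns grow to the right and rows downward; lengths in m; the calibration is good to about 2 mm. A picture is of the moment at which its call begins. camera_params takes no time and is no camera call.
- arm.finish_job(): hands the job in, once; it reports no verdict.
The state is a dict: "time_s": time; "joints": joint angles; "qd": joint speeds; "effort": joint torques, N m; "tool_pos": TCP position; "orientation": TCP orientation; "force": force on the tool from outside, world axes, zero at the start; "wrist_torque": the same for the moment, N m; "gripper_width": opening from 0.0 (shut) to 1.0 (fully open).
Only numpy, scipy, OpenCV 4.12 (cv2) and the standard library are available. Lean on these libraries where they do the work, as an engineer would, in place of code of your own. Each camera call takes 0.05 s, during which the arm holds its last target.

## Task

Slide the loaded tray along the cutting board into the carrier, under its side rails and all the way home against the back stop, with both tubs staying upright on it. Then squeeze the button in the carrier's telescoping carry handle and, keeping it squeezed, pull the handle up past the first stop to the second, top stop. Finish holding the handle there with the button still squeezed, and leave the other kitchen things where they stand.

Things in the scene. Friction and masses are not known exactly. Their poses are not given: they have to be found in the camera images.
- carrier: Open-topped aluminium tray carrier, fixed. Origin on the counter (height 0) under the centre of a fully home tray. x points inwards, from the open mouth to the back stop; z up. Floor top 20 mm high; bay 160 mm wide between two cheeks (18 mm thick, 120 mm high, x = -105 to +120 mm). Back stop's face at x = +100 mm, 80 mm high. The carry handle spans the bay at x = 0.
- mouth (a point): Centre of the carrier's mouth at floor height (20 mm), between the front edges of the cheeks, 105 mm before the carrier's origin; axes as the carrier's. Guide plates 55 mm high widen it to about 185 mm, reaching 32 mm outwards. Inside, from 25 mm past the mouth, a rail 10 mm wide on each cheek (underside 52 mm, top 60 mm above the counter) holds the tray down.
- board: Wooden cutting board, fixed, 345 mm along its x, 260 mm wide, top 21 mm high, lying before the mouth, its x axis in line with the carrier's and 278.5 mm outwards from the carrier's origin. Origin under its centre.
- tray_center (a point): Centre of the loose steel tray, 11 mm above its underside: 200 mm along x, 150 mm along y, 22 mm high, 3 mm walls and floor, about 0.45 kg plus tubs. x points from its handle to its leading edge, 100 mm ahead. It starts on the board before the mouth, leading edge roughly to the carrier. Fully home: this point at carrier x = 0, y = 0 (within 5 mm across), axes parallel.
- tray_grip (a point): Point to grip on the tray's handle, mid-section: a straight level bar along the tray's x axis, 115 mm long, 20 mm wide (tray's y), 14 mm high. 175 mm behind the tray's centre, 28 mm above its underside; the bar reaches 40 mm further outwards and 70 mm towards the tray, 21 mm clear of the board. Axes as the tray's.
- tub0_center (a point): Centre (21 mm up) of a closed clear plastic tub standing loose on the tray, 70 mm across, 42 mm high, about 0.14 kg, in the half of the tray nearer its handle.
- tub1_center (a point): Centre of a second, equal tub, in the half nearer the tray's leading edge.
- bar_center (a point): Centre of the carry handle's cross bar: black, 24 x 24 mm, 194 mm long along the carrier's y; axes as the carrier's; 152 mm above the counter when down; moves only vertically. At its middle, facing the mouth (-x), the grey button: 44 mm wide, 20 mm high, face 20 mm from the bar's centre line out, 14 mm pressed. Pinching the middle along x squeezes it in (32 mm wide, then 26).
- carry_bar (a joint): How far the carry handle is drawn up, m: 0 down, first stop 0.055, second (top) stop 0.110, hard end of travel 0.112. With the button out a latch locks it at 0 and at both stops; with the button pressed it slides freely (about 0.37 kg, friction 1.2 N) and drops if let go between stops.
- bar_button (a joint): How far the button is pressed, m: 0 out, 0.006 fully in; latch free beyond about 0.004. Spring return, about 2 N at the start and 6 N fully in.
- bowl: Bystander: open steel bowl, 140 mm across, 65 mm high, origin at its underside.
- quart: Bystander: tall closed clear plastic tub with white lid, 104 mm across, 120 mm high, origin at its underside.
- cup: Bystander: white ceramic cup, 76 mm across, 90 mm high, origin at its underside.
Things that resemble listed ones, but are neither listed nor needed, are in the scene too. What is shaped like the part that bears tub1_center but yellow is not meant.

How it is judged (in metres and radians):
On the way, in this order (a step that is already met when the one before it is completed fails the run):
1. the tray is fully home in the carrier (x of tray_center in the frame of carrier between -0.008 and 0.008 m and y of tray_center in the frame of carrier between -0.012 and 0.012 m and z of tray_center in the frame of carrier below 0.038 m and angle between the x axis of tray_center and the x axis of carrier, either way round below 0.09 rad), for 0.2 s.
2. the button is squeezed while the handle is still down (value of joint bar_button above 0.0035 m and value of joint carry_bar below 0.02 m), for 0.05 s.
3. the handle is held at the second stop with the button squeezed (value of joint carry_bar above 0.104 m and value of joint bar_button above 0.0035 m and contact force between the fingers and carrier above 2 N), for 0.3 s.
At the end, for the whole second after the job is handed in: Tray home within 8 mm along, 12 mm across, 0.09 rad, on the carrier floor; both tubs on it within 0.2 rad of upright; handle drawn up at least 104 mm, under 20 mm/s; button pressed at least 3.5 mm, so the latch carries nothing; fingers press with over 2 N; bystanders still (all of step 1 and all of step 3 and angle between each of tub0_center, tub1_center's own z axis and vertical below 0.2 rad and x of tub0_center in the frame of tray_center between -0.09 and 0.09 m and y of tub0_center in the frame of tray_center between -0.065 and 0.065 m and z of each of tub0_center, tub1_center in the frame of tray_center below 0.022 m and x of tub1_center in the frame of tray_center between -0.09 and 0.09 m and y of tub1_center in the frame of tray_center between -0.065 and 0.065 m and linear speed of each of bowl, quart, cup below 0.03 m/s and velocity of joint carry_bar between -0.02 and 0.02 m/s); the arm keeps its last pose, push and grip.
It fails at once if a tub tips over (angle between tub0_center's own z axis and vertical above 0.45 rad).
It fails at once if a tub tips over (angle between tub1_center's own z axis and vertical above 0.45 rad).
It fails at once if the bowl is disturbed (moved over 30 mm) (distance of bowl from where it was at the start of the episode above 0.03 m).
It fails at once if the quart is disturbed (moved over 30 mm) (distance of quart from where it was at the start of the episode above 0.03 m).
It fails at once if the cup is disturbed (moved over 30 mm) (distance of cup from where it was at the start of the episode above 0.03 m).
It also fails if it takes over 54 s, if anything falls off the work surface, if the arm or the gripper's body presses on something with over 40 N, if the wrist force passes 120 N, or if a joint passes its speed limit or range.

## Working session

There is one attempt and no reset: what is moved stays moved. The work goes in short steps, Python scripts to look and compute and a tool call to move; the robot and the scene stay as the last step left them, time stands still between calls to the robot, and variables do not carry over. Pictures are saved under pics/ and viewed, and the job is handed in when it is done.

Besides the shell and the picture viewer there is one more tool, called after "Request:" as a command line: name --pt "numbers of a row" for each row, then --argument value for the rest. drive_tool: Moves the arm, as the interface text tells. Its arguments: {"type":"object","properties":{"plan":{"type":"array","items":{"type":"array","items":{"type":"number"}}},"grip":{"type":"number"},"force":{"type":"number"}},"required":["plan"]}

```bash
mkdir -p pics; python3 - <<'E'
from workcell import arm
import cv2
for n in("side","top"):
    im=arm.snapshot(n); cv2.imwrite(f"pics/{n}0.png",im[:,:,::-1]); print(n,arm.camera_params(n))
print(arm.observe())
E
```

```text
side {'vfov': 49.07679627424586, 'cx': 277.8770329175397, 'cy': 210.63983974600728, 'k1': -0.14050426099391983, 'position': array([0.03641817, 0.89824707, 0.80582957]), 'rotation': array([-120.22431413,    1.09950459, -153.82875177])}
top {'vfov': 54.91777070357021, 'cx': 284.75296125883904, 'cy': 202.15643352260778, 'k1': -0.06695834138190031, 'position': array([ 0.49126537, -0.11514153,  1.35719321]), 'rotation': array([-1.77645156e+02, -1.89735345e-02, -9.04223907e+01])}
{'time_s': 0.1, 'joints': array([-7.16681026e+01,  1.51633223e+01,  9.19725954e+01, -1.20976211e-03,
        7.29777477e+01, -2.11434966e+00]), 'qd': array([-0.05227827, -0.08484093, -0.13365751,  0.05217694,  0.10407208,
        0.08242172]), 'effort': array([ 3.87574019e-04, -5.03618467e+01, -3.58071041e+01,  7.30462256e-02,
        2.33633537e-02, -5.13738462e-05]), 'tool_pos': array([ 0.23558629, -0.63187292,  0.23753825]), 'orientation': array([-9.01136307e+01,  3.03829612e-03, -1.59553401e+02]), 'force': array([-0.96882662,  0.05236169, -0.23953816]), 'wrist_torque': array([0.01550476, 0.03968509, 0.00740116]), 'gripper_width': 1.0011741938597007}
```

View pics/side0.png

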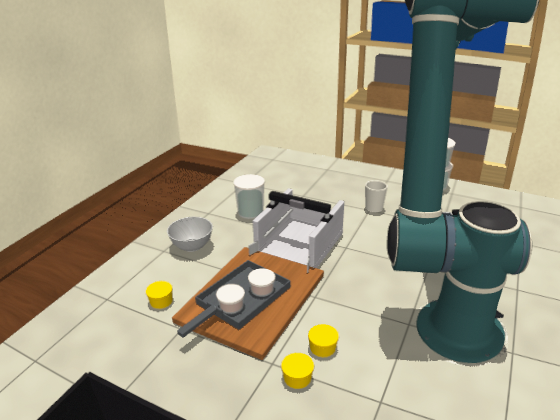

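View pics/top0.png

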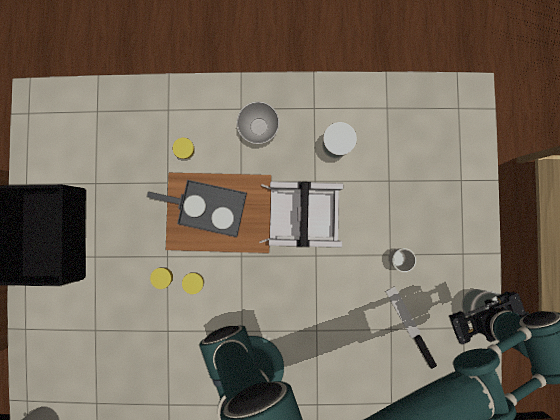

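The top view shows the tray at about (212,208) with its handle at (163,197), the board at (218,212), and the carrier at (305,214) with its mouth facing left (+y). I'll enlarge it.

```bash
cat > h.py <<'E'
import numpy as np, cv2
from scipy.spatial.transform import Rotation as R
from workcell import arm
def cam(n):
    p=arm.camera_params(n); f=210/np.tan(np.radians(p['vfov']/2))
    return p,f,R.from_euler('xyz',p['rotation'],degrees=True).as_matrix()
def p2w(n,u,v,z):
    p,f,M=cam(n); d=np.array([(u-p['cx'])/f,(v-p['cy'])/f]); s=d.copy()
    for _ in range(20): s=d/(1+p['k1']*(s@s))
    r=M@np.array([s[0],s[1],1]); return p['position']+r*(z-p['position'][2])/r[2]
def w2p(n,X):
    p,f,M=cam(n); c=M.T@(np.array(X)-p['position']); s=c[:2]/c[2]; s=s*(1+p['k1']*(s@s))
    return np.array([p['cx'],p['cy']])+f*s
def crop(n,name,x0,y0,x1,y1,k,pts=()):
    im=arm.snapshot(n)[:,:,::-1].copy(); c=cv2.resize(im[y0:y1,x0:x1],None,fx=k,fy=k,interpolation=cv2.INTER_CUBIC)
    for q in pts:
        a=w2p(n,q); a=((a-[x0,y0]+.5)*k).astype(int); cv2.circle(c,tuple(map(int,a)),3,(0,0,255),1)
    cv2.imwrite("pics/"+name,c)
E
python3 - <<'E'
from h import *
crop("top","t1.png",140,165,260,265,6)
crop("top","t2.png",250,165,350,265,6)
crop("side","s1.png",170,180,350,360,4)
E
```

```text
(no output)
```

View pics/t1.png

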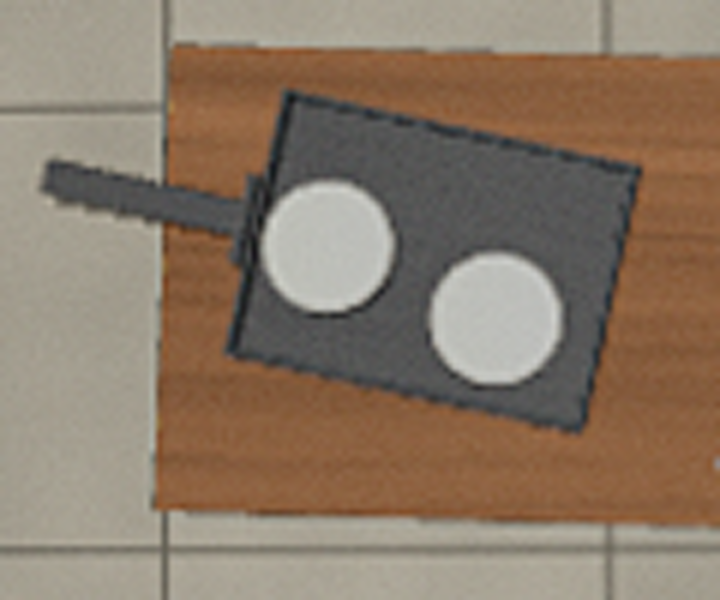

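View pics/t2.png

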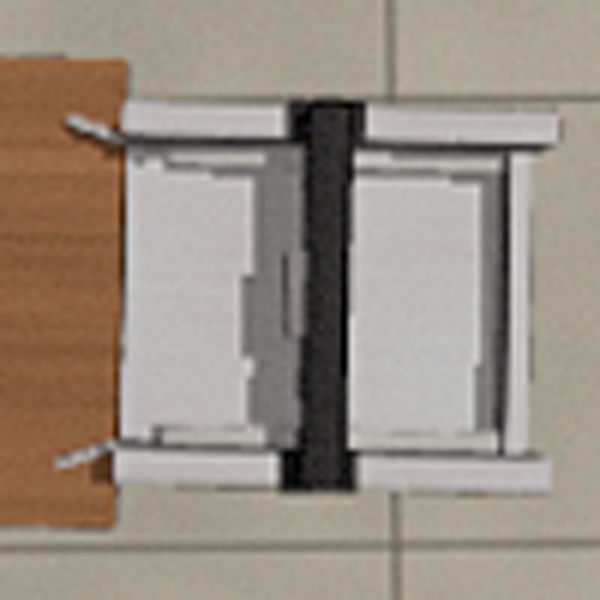

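View pics/s1.png

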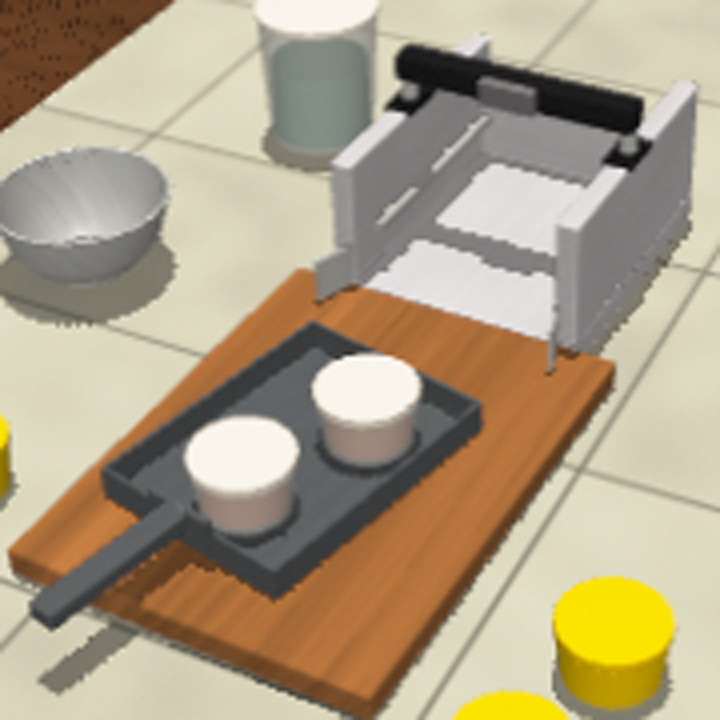

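```bash
python3 - <<'E'
from h import *
def g(c,o,z,k=6): return p2w("top",(c[0]+.5)/k-.5+o[0],(c[1]+.5)/k-.5+o[1],z)
o1=(140,165);o2=(250,165)
T=np.array([g(c,o1,.043) for c in[(289,92),(640,168),(583,432),(230,355)]])
print("tray",T,T.mean(0),[np.linalg.norm(T[i]-T[i-1]) for i in range(4)])
d=(T[1]+T[2]-T[0]-T[3])/2;d/=np.linalg.norm(d); yt=np.degrees(np.arctan2(d[1],d[0]));print("trayyaw",yt, "grip",T.mean(0)-.175*d)
print("handle end",g((45,176),o1,.056),g((235,217),o1,.056))
B=np.array([g((172,45),o1,.021),g((128,58),o2,.021),g((115,527),o2,.021),g((155,508),o1,.021)])
d=(B[1]+B[2]-B[0]-B[3])/2;L=np.linalg.norm(d);d/=L;bc=B.mean(0);print("board",bc,L,np.degrees(np.arctan2(d[1],d[0])),"carrier",bc+.2785*d)
C=np.array([g(c,o2,.12) for c in[(127,99),(560,114),(550,491),(115,484)]])
d=(C[1]+C[2]-C[0]-C[3])/2;L=np.linalg.norm(d);d/=L;print("cheek",C,L,np.degrees(np.arctan2(d[1],d[0])),"origin",C.mean(0)-.0075*d)
print("bar",[g(c,o2,.164) for c in[(303,100),(358,102),(352,490),(298,492)]])
print("tubs",g((328,246),o1,.066),g((496,318),o1,.066))
for n,c,z in(("bowl",(257,124),.065),("quart",(340,139),.12),("cup",(403,259),.09),("yel",(183,148),.04)): print(n,p2w("top",*c,z))
E
```

```text
tray [[0.62054463 0.20119718 0.043     ]
 [0.57746129 0.00930949 0.043     ]
 [0.43454352 0.04075634 0.043     ]
 [0.47734399 0.23318297 0.043     ]] [0.52747336 0.12111149 0.043     ] [np.float64(0.1467293842377466), np.float64(0.1966648313602885), np.float64(0.14633657597017558), np.float64(0.19712911695259097)]
trayyaw -102.5970720020492 grip [0.5656397  0.29189888 0.043     ]
handle end [0.57486966 0.33134675 0.056     ] [0.55185271 0.22720979 0.056     ]
board [0.51562139 0.10509317 0.021     ] 0.3431262233269019 -91.86626869864406 carrier [ 0.50655155 -0.1732591   0.021     ]
cheek [[ 0.6072322  -0.07339574  0.12      ]
 [ 0.59797647 -0.29518199  0.12      ]
 [ 0.40545558 -0.2876314   0.12      ]
 [ 0.41081216 -0.06609489  0.12      ]] 0.22178175596153876 -91.88783624620396 origin [ 0.50561618 -0.17308007  0.12      ]
bar [array([ 0.60197567, -0.16176675,  0.164     ]), array([ 0.60079477, -0.18892147,  0.164     ]), array([ 0.40985891, -0.18413658,  0.164     ]), array([ 0.40909371, -0.15761822,  0.164     ])]
tubs [0.53549421 0.17438517 0.066     ] [0.49645233 0.08428821 0.066     ]
bowl [ 0.79811335 -0.02804471  0.065     ]
quart [ 0.73638848 -0.28824671  0.12      ]
cup [ 0.36183073 -0.48626876  0.09      ]
yel [0.7266665 0.2183061 0.04     ]
```

Request:
drive_tool --pt "0.345 0.967 0 0 0 0.0066" --pt "0.345 0.967 0 0 0 0.0066" --pt "0.345 0.967 0 0 0 0.0066" --pt "0.345 0.967 0 0 0 0.0066" --pt "0.345 0.967 0 0 0 0.0066" --pt "0.345 0.967 0 0 0 0.0066" --pt "0.345 0.967 0 0 0 0.0066" --pt "0.345 0.967 0 0 0 0.0066" --grip 1

```text
time_s: 1.25
tool_pos: [0.2914, -0.4765, 0.2387]
orientation: [-90.0, 0.0, -150.0]
force: [0.3, 0.4, 1.3]
gripper_width: 1.0
```

Request:
drive_tool --pt "0.345 0.967 0 0 0 0.0066" --pt "0.345 0.967 0 0 0 0.0066" --pt "0.345 0.967 0 0 0 0.0066" --pt "0.345 0.967 0 0 0 0.0066" --pt "0.345 0.967 0 0 0 0.0066" --pt "0.345 0.967 0 0 0 0.0066" --pt "0.345 0.967 0 0 0 0.0066" --pt "0.345 0.967 0 0 0 0.0066"

```text
time_s: 2.25
tool_pos: [0.3466, -0.3218, 0.2387]
orientation: [-90.0, 0.0, -140.5]
force: [-0.4, 0.0, -1.2]
gripper_width: 0.996
```

Request:
drive_tool --pt "0.345 0.967 0 0 0 0.0066" --pt "0.345 0.967 0 0 0 0.0066" --pt "0.345 0.967 0 0 0 0.0066" --pt "0.345 0.967 0 0 0 0.0066" --pt "0.345 0.967 0 0 0 0.0066" --pt "0.345 0.967 0 0 0 0.0066" --pt "0.345 0.967 0 0 0 0.0066" --pt "0.345 0.967 0 0 0 0.0066"

```text
time_s: 3.25
tool_pos: [0.4015, -0.167, 0.2387]
orientation: [-90.0, 0.0, -131.0]
force: [1.4, -0.4, 0.5]
gripper_width: 1.003
```

Request:
drive_tool --pt "0.345 0.967 0 0 0 0.0066" --pt "0.345 0.967 0 0 0 0.0066" --pt "0.345 0.967 0 0 0 0.0066" --pt "0.345 0.967 0 0 0 0.0066" --pt "0.345 0.967 0 0 0 0.0066" --pt "0.345 0.967 0 0 0 0.0066" --pt "0.345 0.967 0 0 0 0.0066" --pt "0.345 0.967 0 0 0 0.0066"

```text
time_s: 4.25
tool_pos: [0.4565, -0.0123, 0.2388]
orientation: [-90.0, 0.0, -121.5]
force: [1.0, 0.1, 0.1]
gripper_width: 1.001
```

Request:
drive_tool --pt "0.345 0.967 0 0 0 0.0066" --pt "0.345 0.967 0 0 0 0.0066" --pt "0.345 0.967 0 0 0 0.0066" --pt "0.345 0.967 0 0 0 0.0066" --pt "0.345 0.967 0 0 0 0.0066" --pt "0.345 0.967 0 0 0 0.0066" --pt "0.345 0.967 0 0 0 0.0066" --pt "0.345 0.967 0 0 0 0.0066"

```text
time_s: 5.25
tool_pos: [0.5121, 0.1424, 0.2387]
orientation: [-90.0, 0.0, -112.0]
force: [0.0, 0.0, -0.1]
gripper_width: 1.002
```

Request:
drive_tool --pt "0.345 0.967 0 0 0 0.0066" --pt "0.345 0.967 0 0 0 0.0066" --pt "0.345 0.967 0 0 0 0.0066" --pt "0.345 0.967 0 0 0 0.0066" --pt "0.345 0.967 0 0 0 0.0066" --pt "0.345 0.967 0 0 0 0.0066" --pt "0.345 0.967 0 0 0 0.0066" --pt "0.345 0.967 0 0 0 0.0066"

```text
time_s: 6.25
tool_pos: [0.5674, 0.2971, 0.2387]
orientation: [-90.0, -0.0, -102.5]
force: [-0.1, -0.6, 0.5]
gripper_width: 1.003
```

Request:
drive_tool --pt "0 0 -0.95 0 0 0" --pt "0 0 -0.95 0 0 0" --pt "0 0 -0.95 0 0 0" --pt "0 0 -0.95 0 0 0" --pt "0 0 -0.95 0 0 0" --pt "0 0 -0.95 0 0 0" --pt "0 0 -0.95 0 0 0" --pt "0 0 -0.95 0 0 0" --grip 0.7

```text
time_s: 7.25
tool_pos: [0.567, 0.2959, 0.0855]
orientation: [-90.0, 0.0, -102.5]
force: [-0.1, 0.6, 0.6]
gripper_width: 0.703
```

```bash
python3 - <<'E'
from h import *
crop("top","t3.png",140,165,260,265,6)
crop("side","s3.png",150,180,330,360,4)
E
```

```text
(no output)
```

View pics/t3.png

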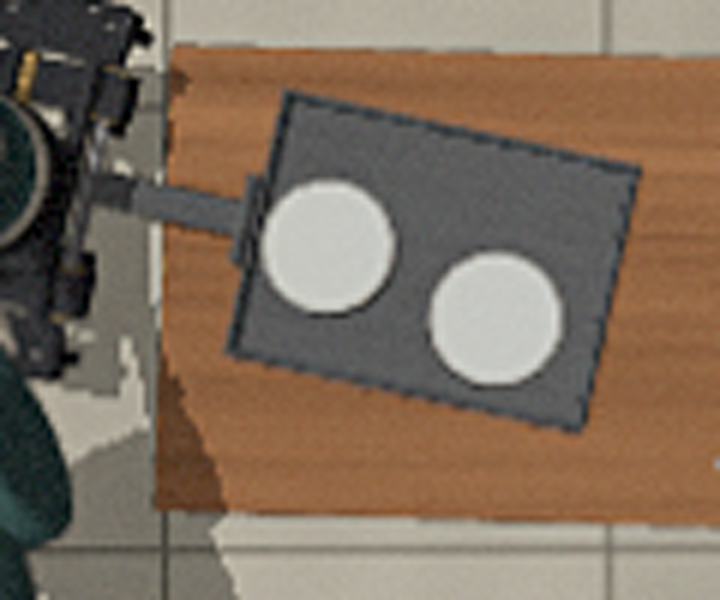

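View pics/s3.png

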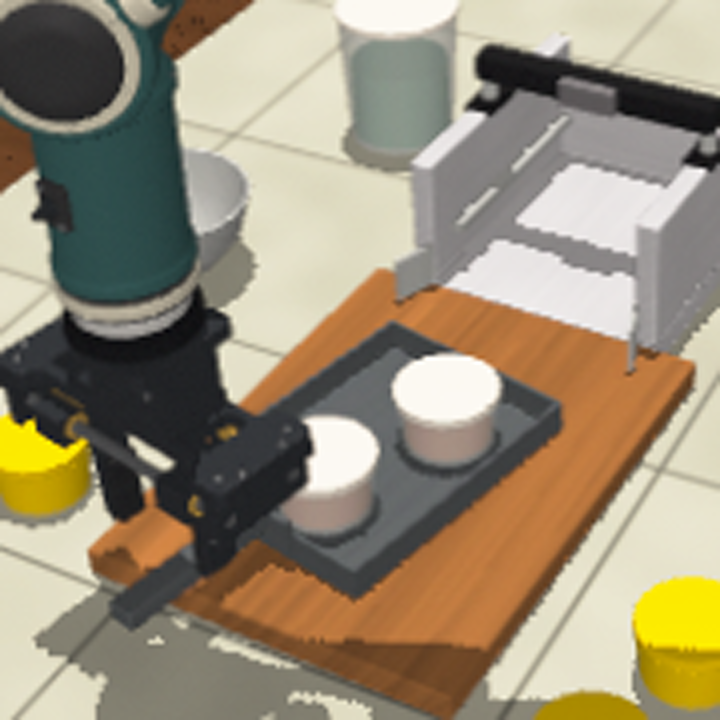

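The gripper straddles the handle symmetrically. I'll lower it and close.

Request:
drive_tool --pt "0 0 -0.85 0 0 0" --pt "0 0 -0.85 0 0 0" --pt "0 0 -0.85 0 0 0" --pt "0 0 0 0 0 0"

```text
time_s: 7.85
tool_pos: [0.5653, 0.295, 0.0333]
orientation: [-90.2, -0.1, -102.5]
force: [-0.2, -0.5, -0.1]
gripper_width: 0.705
```

Request:
drive_tool --pt "0 0 0 0 0 0" --pt "0 0 0 0 0 0" --pt "0 0 0 0 0 0" --pt "0 0 0 0 0 0" --pt "0 0 0 0 0 0" --pt "0 0 0 0 0 0" --grip 0 --force 30

```text
time_s: 8.6
tool_pos: [0.5676, 0.296, 0.0362]
orientation: [-89.9, 0.0, -102.5]
force: [2.2, 0.1, 2.1]
gripper_width: 0.225
```

```bash
python3 - <<'E'
from h import *
crop("top","t4.png",140,165,260,265,6)
E
```

```text
(no output)
```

View pics/t4.png

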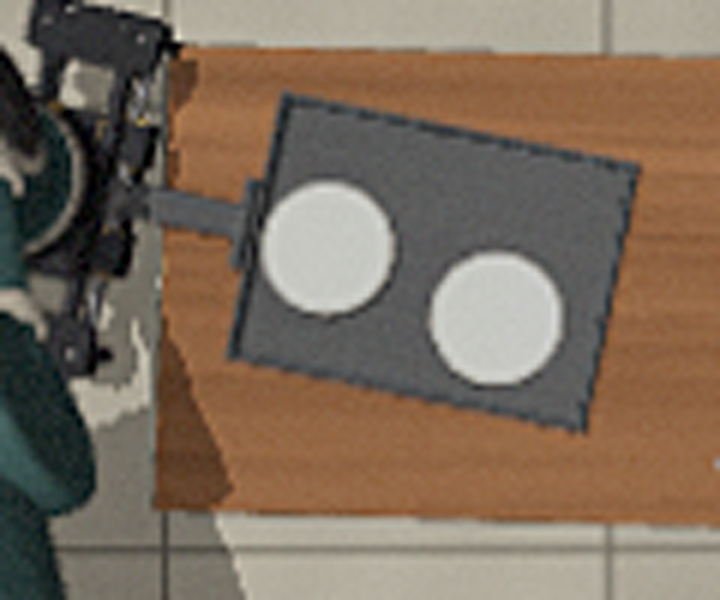

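Request:
drive_tool --pt "-0.15 -0.03 0 0 0 0.0037" --pt "-0.3 -0.06 0 0 0 0.0074" --pt "-0.33 -0.07 0 0 0 0.0085" --pt "-0.33 -0.07 0 0 0 0.0085" --pt "-0.33 -0.07 0 0 0 0.0085" --pt "-0.33 -0.07 0 0 0 0.0085" --pt "-0.33 -0.07 0 0 0 0.0085" --pt "-0.2 -0.04 0 0 0 0.0056"

```text
time_s: 9.65
tool_pos: [0.5211, 0.2863, 0.0362]
orientation: [-89.9, 0.0, -91.8]
force: [4.2, 2.6, 3.0]
gripper_width: 0.223
```

```bash
python3 - <<'E'
from h import *
crop("top","t5.png",140,165,280,265,5)
o=arm.observe(); print(o['tool_pos'],o['orientation'],o['force'])
E
```

```text
[0.52067228 0.28624315 0.03622069] [-8.99558796e+01  1.09794027e-02 -9.17468961e+01] [2.8111416  2.10674461 3.54054417]
```

View pics/t5.png

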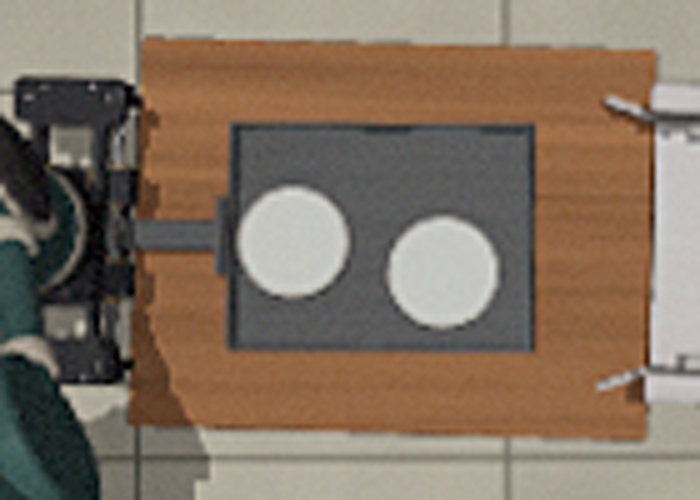

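```bash
python3 - <<'E'
from h import *
def g(c,o,z,k=5): return p2w("top",(c[0]+.5)/k-.5+o[0],(c[1]+.5)/k-.5+o[1],z)
T=np.array([g(c,(140,165),.043) for c in[(233,124),(536,124),(533,350),(229,350)]])
d=(T[1]+T[2]-T[0]-T[3])/2;d/=np.linalg.norm(d);m=T.mean(0);print(m,np.degrees(np.arctan2(d[1],d[0])))
a=np.radians(-91.88);x=np.array([np.cos(a),np.sin(a)]);y=np.array([-x[1],x[0]])
r=m[:2]-[.506,-.173];print(r@x,r@y)
# board long edges: direction
B=np.array([g(c,(140,165),.021) for c in[(142,38),(656,51),(648,438),(130,424)]]);print(B)
for u in (B[1]-B[0],B[2]-B[3]):print(np.degrees(np.arctan2(u[1],u[0])))
M=(B[0]+B[3])/2;N=(B[1]+B[2])/2
q=N-M;q/=np.linalg.norm(q);print("lateral vs board",(m-M)[0]*(-q[1])+(m-M)[1]*q[0])
E
```

```text
[0.51499175 0.10804944 0.043     ] -90.38981089989045
-0.2811931410163658 -0.00023328106235729755
[[ 0.6491919   0.27313129  0.021     ]
 [ 0.63744071 -0.07033994  0.021     ]
 [ 0.38149936 -0.06350831  0.021     ]
 [ 0.39234464  0.2802255   0.021     ]]
-91.95949825558594
-91.80716202268735
lateral vs board -0.00023158846440491168
```

Request:
drive_tool --pt "0.1 -0.15 0 0 0 -0.0039" --pt "0.1 -0.3 0 0 0 -0.0039" --pt "-0.013 -0.4 0 0 0 0" --pt "-0.013 -0.4 0 0 0 0" --pt "-0.013 -0.4 0 0 0 0" --pt "-0.013 -0.4 0 0 0 0" --pt "-0.013 -0.4 0 0 0 0" --pt "-0.013 -0.2 0 0 0 0"

```text
time_s: 10.7
tool_pos: [0.523, 0.2341, 0.0362]
orientation: [-90.0, 0.1, -93.4]
force: [1.2, 7.9, 6.1]
gripper_width: 0.221
```

```bash
python3 - <<'E'
from h import *
crop("top","t6.png",180,165,320,265,5)
o=arm.observe(); print(o['tool_pos'],o['orientation'],o['force'])
E
```

```text
[0.52298342 0.23371679 0.0361985 ] [-9.00527621e+01  9.30993334e-02 -9.33867756e+01] [0.65043378 5.44772585 5.98870203]
```

View pics/t6.png

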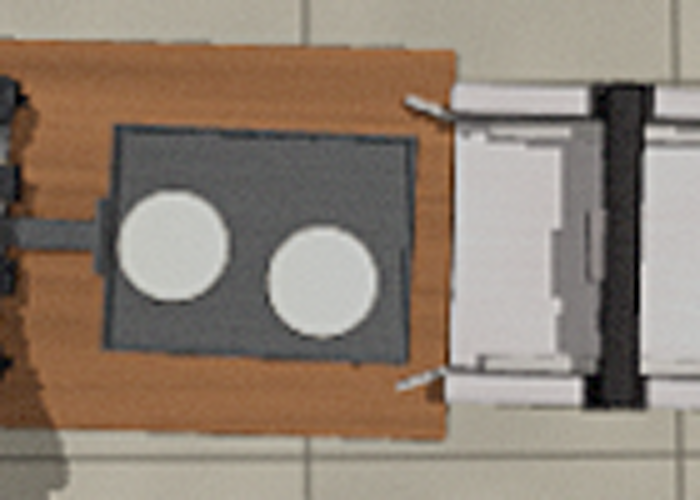

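```bash
cat > tp.py <<'E'
from h import *
def g(c,o,z,k=5): return p2w("top",(c[0]+.5)/k-.5+o[0],(c[1]+.5)/k-.5+o[1],z)
def tray(cs,o,k=5):
    T=np.array([g(c,o,.043,k) for c in cs])
    d=(T[1]+T[2]-T[0]-T[3])/2;d/=np.linalg.norm(d);m=T.mean(0)
    a=np.radians(-91.88);x=np.array([np.cos(a),np.sin(a)]);y=np.array([-x[1],x[0]])
    r=m[:2]-[.506,-.173];print("yaw",np.degrees(np.arctan2(d[1],d[0])),"xy in carrier",r@x,r@y)
E
python3 - <<'E'
from tp import *
tray([(115,127),(416,139),(408,363),(104,350)],(180,165))
a=np.radians(-91.88);x=np.array([np.cos(a),np.sin(a)]);y=np.array([-x[1],x[0]])
for c,z in [((455,52),.021),((446,438),.021),((449,118),.12),((449,371),.12),((408,101),.055),((398,386),.055)]:
    r=g(c,(180,165),z)[:2]-[.506,-.173]; print(c,r@x,r@y)
E
```

```text
yaw -92.75309551230242 xy in carrier -0.23003668836551516 -0.003956668635433818
(455, 52) -0.10756259984877463 0.12731884008219535
(446, 438) -0.10666661612298564 -0.12806000102094062
(449, 118) -0.10642112181848916 0.07590083801406493
(449, 371) -0.1022613579234051 -0.07893846473310398
(408, 101) -0.13579797514777653 0.09110407988853546
(398, 386) -0.1371555092927271 -0.09269115600606774
```

Request:
drive_tool --pt "0.02 -0.1 0 0 0 0.0022" --pt "0.0 -0.2 0 0 0 0.0022" --pt "-0.013 -0.4 0 0 0 0" --pt "-0.013 -0.4 0 0 0 0" --pt "-0.013 -0.4 0 0 0 0" --pt "-0.013 -0.4 0 0 0 0" --pt "-0.013 -0.4 0 0 0 0" --pt "-0.013 -0.4 0 0 0 0"

```text
time_s: 11.75
tool_pos: [0.5218, 0.1803, 0.0362]
orientation: [-90.1, 0.1, -92.6]
force: [0.1, 7.4, 6.7]
gripper_width: 0.223
```

```bash
python3 - <<'E'
from h import *
crop("top","t7.png",200,165,340,265,5)
o=arm.observe(); print(o['tool_pos'],o['orientation'],o['force'])
E
```

```text
[0.52170273 0.17941004 0.03620372] [-9.00670165e+01  8.20497023e-02 -9.25904648e+01] [-0.27748372  5.17880865  6.1480624 ]
```

View pics/t7.png

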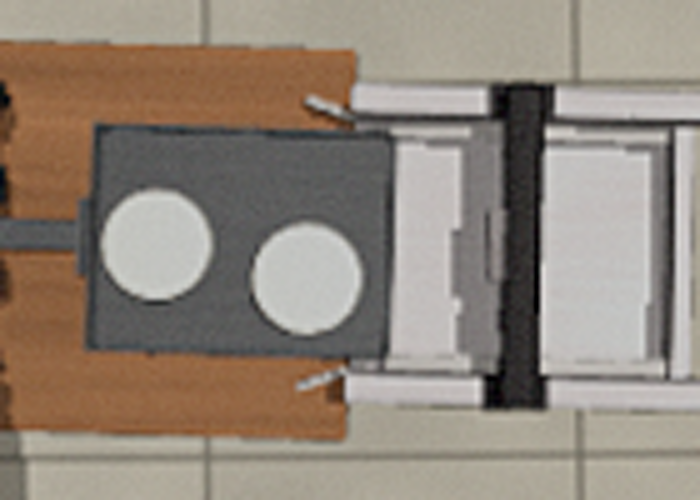

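```bash
python3 - <<'E'
from tp import *
tray([(95,125),(393,134),(387,357),(88,348)],(200,165))
E
```

```text
yaw -92.1283080763206 xy in carrier -0.17790180574467324 -0.00016665840149918262
```

Request:
drive_tool --pt "-0.013 -0.2 0 0 0 0" --pt "-0.013 -0.4 0 0 0 0" --pt "-0.013 -0.4 0 0 0 0" --pt "-0.013 -0.4 0 0 0 0" --pt "-0.013 -0.4 0 0 0 0" --pt "-0.013 -0.4 0 0 0 0" --pt "-0.013 -0.4 0 0 0 0" --pt "-0.013 -0.4 0 0 0 0"

```text
time_s: 12.8
tool_pos: [0.5197, 0.1204, 0.0362]
orientation: [-90.1, 0.1, -92.6]
force: [-0.2, 7.5, 6.8]
gripper_width: 0.223
```

```bash
python3 - <<'E'
from h import *
crop("top","t8.png",210,165,350,265,5)
o=arm.observe(); print(o['tool_pos'],o['orientation'],o['force'],o['wrist_torque'])
E
```

```text
[0.51955823 0.11948783 0.03619243] [-9.00773870e+01  9.12191839e-02 -9.25919514e+01] [0.25867113 5.318496   6.73330628] [ 0.75434544 -0.23152917  0.0303553 ]
```

View pics/t8.png

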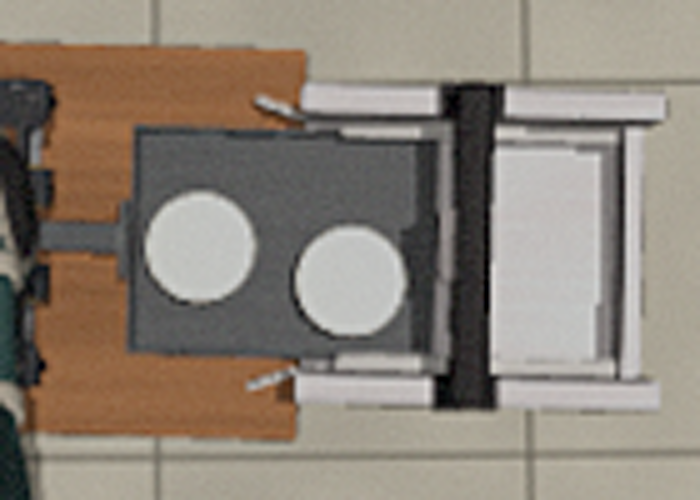

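Request:
drive_tool --pt "-0.013 -0.2 0 0 0 0" --pt "-0.013 -0.4 0 0 0 0" --pt "-0.013 -0.4 0 0 0 0" --pt "-0.013 -0.4 0 0 0 0" --pt "-0.013 -0.4 0 0 0 0" --pt "-0.013 -0.4 0 0 0 0" --pt "-0.013 -0.4 0 0 0 0" --pt "-0.013 -0.4 0 0 0 0"

```text
time_s: 13.85
tool_pos: [0.5174, 0.0606, 0.0362]
orientation: [-90.1, 0.2, -92.6]
force: [0.3, 8.1, 8.8]
gripper_width: 0.222
```

Request:
drive_tool --pt "-0.013 -0.4 0 0 0 0" --pt "-0.013 -0.4 0 0 0 0" --pt "-0.013 -0.4 0 0 0 0" --pt "-0.013 -0.4 0 0 0 0" --pt "-0.01 -0.3 0 0 0 0" --pt "-0.005 -0.15 0 0 0 0" --pt "0 -0.1 0 0 0 0" --pt "0 0 0 0 0 0"

```text
time_s: 14.85
tool_pos: [0.5164, 0.0178, 0.0366]
orientation: [-90.1, 0.2, -92.6]
force: [0.1, 8.1, 10.1]
gripper_width: 0.223
```

```bash
python3 - <<'E'
from h import *
crop("top","t9.png",210,165,350,265,5)
crop("side","s9.png",170,160,350,340,4)
o=arm.observe(); print(o['tool_pos'],o['orientation'],o['force'],o['wrist_torque'])
E
```

```text
[0.51644176 0.01780599 0.03659433] [-90.05928717   0.1687571  -92.61987433] [ 0.31791409  7.95974035 10.55129992] [ 1.24863981 -0.16735623 -0.01551328]
```

View pics/t9.png

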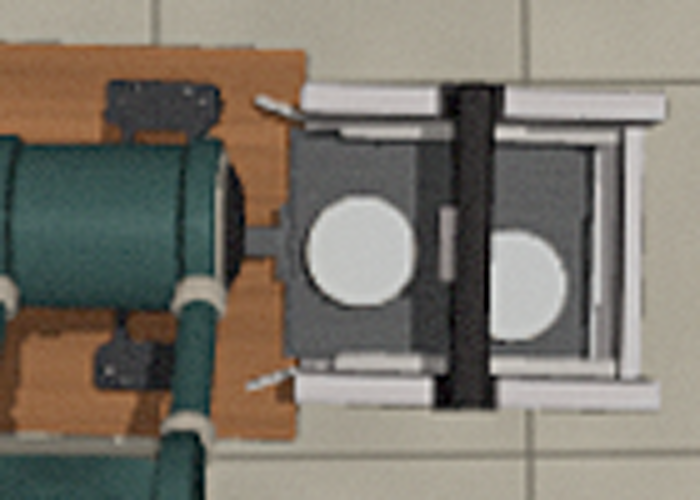

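View pics/s9.png

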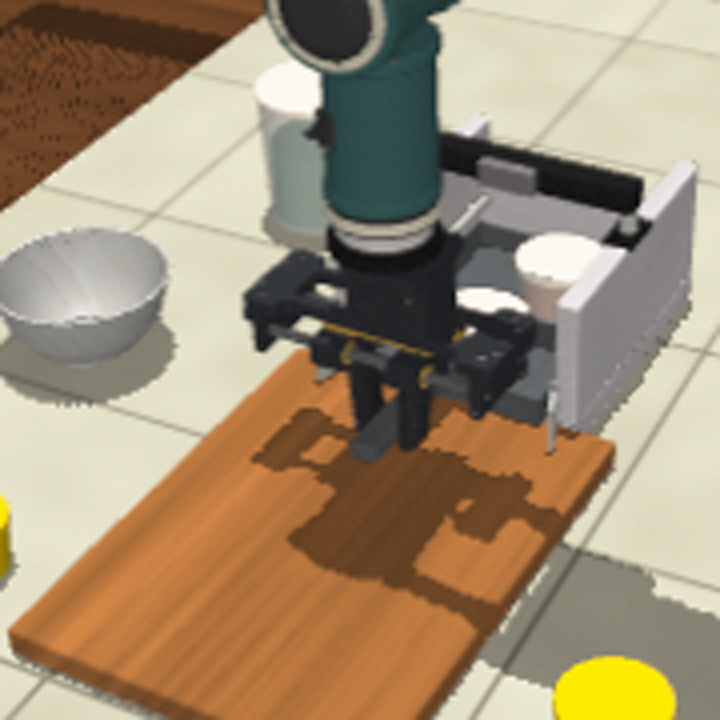

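Request:
drive_tool --pt "-0.003 -0.1 0 0 0 0" --pt "-0.003 -0.1 0 0 0 0" --pt "-0.003 -0.1 0 0 0 0" --pt "-0.003 -0.1 0 0 0 0" --pt "-0.003 -0.1 0 0 0 0" --pt "-0.003 -0.1 0 0 0 0" --pt "0 0 0 0 0 0"

```text
time_s: 15.82
tool_pos: [0.5148, 0.005, 0.0352]
orientation: [-90.2, 0.1, -92.6]
force: [0.1, 5.5, 4.2]
gripper_width: 0.221
```

Request:
drive_tool --pt "-0.003 -0.1 0 0 0 0" --pt "0 -0.05 0 0 0 0" --pt "0 0 0 0 0 0"

```text
time_s: 16.2
tool_pos: [0.5147, 0.0037, 0.0352]
orientation: [-90.2, 0.2, -92.6]
force: [0.9, 12.2, 4.8]
gripper_width: 0.224
```

Request:
drive_tool --pt "0 -0.1 0 0 0 0" --pt "0 -0.05 0 0 0 0" --pt "0 0 0 0 0 0"

```text
time_s: 16.58
tool_pos: [0.5143, 0.0035, 0.0352]
orientation: [-90.3, 0.5, -92.7]
force: [-0.2, 25.9, 5.9]
gripper_width: 0.222
```

```bash
python3 - <<'E'
from h import *
crop("top","t10.png",250,175,350,255,7)
o=arm.observe(); print(o['tool_pos'],o['orientation'],o['force'],o['wrist_torque'])
E
```

```text
[0.51430175 0.00347865 0.03520456] [-90.25645462   0.49026138 -92.68808448] [-0.87045152 25.66388592  6.03187994] [ 3.61550064 -0.22638359  0.06836077]
```

View pics/t10.png

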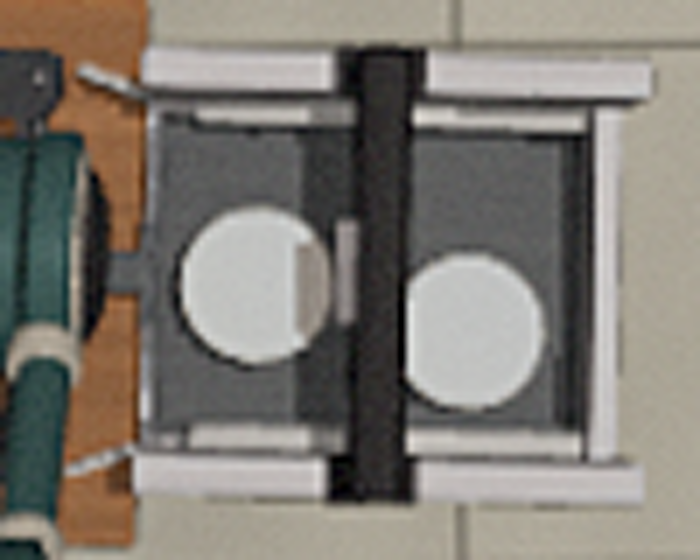

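Contact with the back stop is firm: 26 N with no further motion. The tray's rear edge is level with the mouth. I'll relax the push, release, and rise.

Request:
drive_tool --pt "0 0.15 0 0 0 0" --pt "0 0 0 0 0 0"

```text
time_s: 16.88
tool_pos: [0.5143, 0.0035, 0.0352]
orientation: [-90.2, 0.2, -92.6]
force: [-1.5, 11.7, 6.8]
gripper_width: 0.223
```

Request:
drive_tool --pt "0 0 0 0 0 0" --pt "0 0 0 0 0 0" --pt "0 0 0 0 0 0" --pt "0 0 0 0 0 0" --pt "0 0 0.5 0 0 0" --pt "0 0 1 0 0 0" --pt "0 0 1 0 0 0" --pt "0 0 1 0 0 0" --grip 0.7

```text
time_s: 17.88
tool_pos: [0.5165, 0.0011, 0.1071]
orientation: [-90.0, -0.0, -92.5]
force: [0.1, 0.3, -1.0]
gripper_width: 0.701
```

Request:
drive_tool --pt "0 0 1 0 0 0" --pt "0 0 1 0 0 0" --pt "0 0 1 0 0 0" --pt "0 0 1 0 0 0" --pt "0 0 1 0 0 0" --pt "0 0 0 0 0 0"

```text
time_s: 18.62
tool_pos: [0.5178, 0.0011, 0.2083]
orientation: [-89.7, -0.0, -92.5]
force: [-0.6, -0.7, 0.8]
gripper_width: 0.7
```

```bash
python3 - <<'E'
from h import *
crop("top","t11.png",210,165,350,265,5)
crop("side","s11.png",170,140,350,320,4)
o=arm.observe(); print(o['tool_pos'],o['orientation'],o['force'],o['wrist_torque'])
E
```

```text
[0.51619558 0.00116995 0.20574795] [-8.99794751e+01 -3.90977584e-03 -9.24929500e+01] [-0.40403767 -0.15651282  0.19088199] [ 0.01135665 -0.12051193  0.00565934]
```

View pics/t11.png

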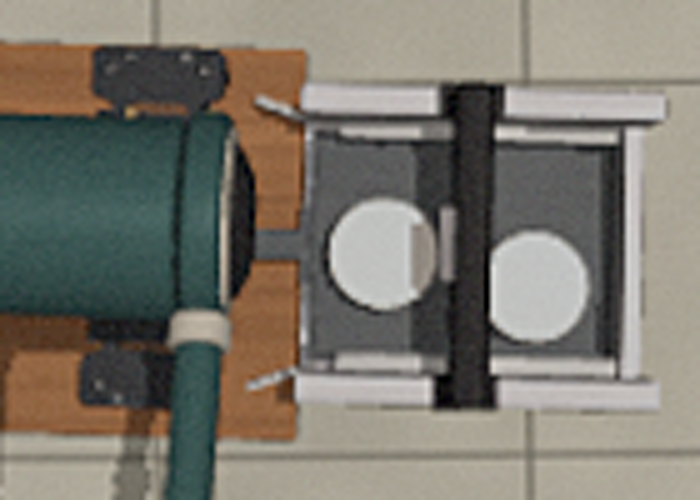

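View pics/s11.png

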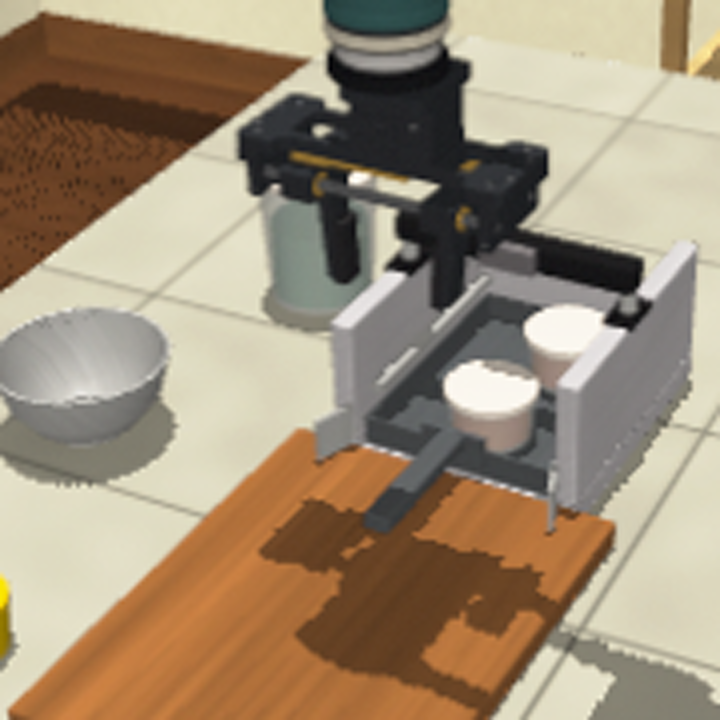

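```bash
python3 - <<'E'
from h import *
a=np.radians(-91.88);x=np.array([np.cos(a),np.sin(a)]);y=np.array([-x[1],x[0]])
def W(X,Y,Z): return [*(np.array([.506,-.173])+X*x+Y*y),Z]
P=[W(sx*.1,sy*.075,.042) for sx in(-1,1) for sy in(-1,1)]+[W(.1,s*.08,.08) for s in(-1,1)]
P+=[W(-.02,s*.022,.152) for s in(-1,1)]+[W(s*.012,0,.164) for s in(-1,1)]
crop("top","t12.png",260,175,350,255,8,P)
E
```

```text
(no output)
```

View pics/t12.png

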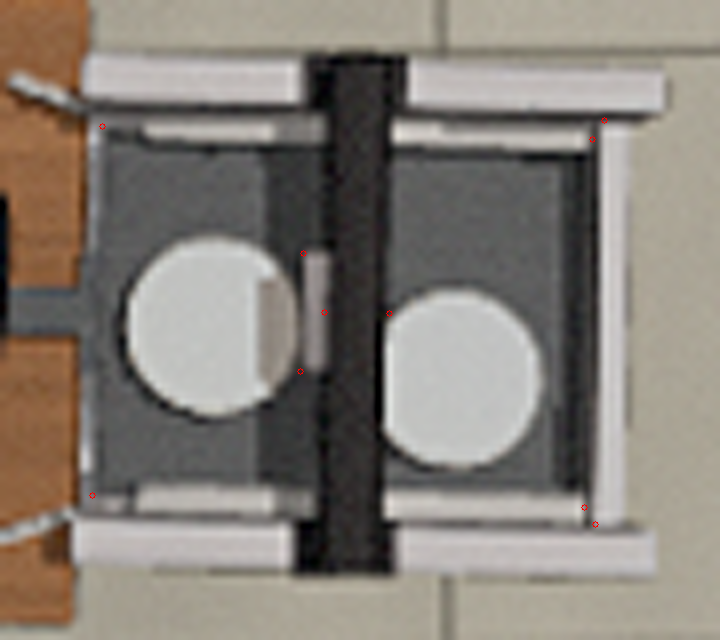

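Request:
drive_tool --pt "-0.05 -0.78 0 0 0 -0.045" --pt "-0.05 -0.78 0 0 0 -0.045" --pt "-0.05 -0.78 0 0 0 -0.045" --pt "-0.05 -0.78 0 0 0 -0.045" --pt "-0.05 -0.78 0 0 0 -0.045" --pt "-0.05 -0.78 0 0 0 -0.045" --pt "-0.05 -0.78 0 0 0 -0.045" --pt "-0.05 -0.78 0 0 0 -0.045"

```text
time_s: 19.77
tool_pos: [0.5074, -0.1238, 0.2042]
orientation: [-90.1, -0.1, -157.6]
force: [-0.6, 0.8, 1.2]
gripper_width: 0.702
```

Request:
drive_tool --pt "-0.05 -0.78 0 0 0 -0.045" --pt "-0.05 -0.78 0 0 0 -0.045" --pt "-0.05 -0.85 0 0 0 -0.0465" --pt "0 0 0 0 0 0" --pt "0 0 0 0 0 0"

```text
time_s: 20.4
tool_pos: [0.5048, -0.1712, 0.2049]
orientation: [-90.1, -0.1, 178.3]
force: [0.4, -0.4, 0.6]
gripper_width: 0.699
```

```bash
python3 - <<'E'
from h import *
crop("side","s13.png",220,140,370,290,5)
o=arm.observe(); print(o['tool_pos'],o['orientation'],o['force'],o['wrist_torque'])
E
```

```text
[ 0.50499901 -0.1711267   0.20509732] [-9.00388234e+01 -5.81925419e-02  1.78261727e+02] [-0.24584608  0.67414691  0.81399809] [ 0.0092406  -0.01925707  0.02289146]
```

View pics/s13.png

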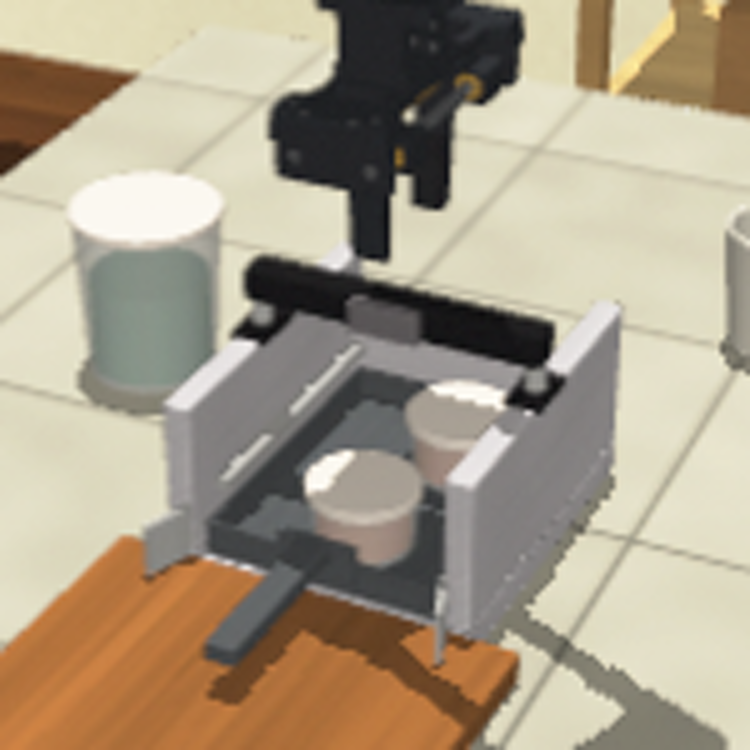

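Request:
drive_tool --pt "0.05 -0.05 -0.9 0 0 0" --pt "0 0 -0.9 0 0 0" --pt "0 0 -0.9 0 0 0" --pt "0 0 -0.6 0 0 0" --pt "0 0 -0.3 0 0 0" --pt "0 0 0 0 0 0"

```text
time_s: 21.2
tool_pos: [0.5061, -0.1727, 0.1333]
orientation: [-90.0, -0.0, 178.1]
force: [-0.1, -0.4, -0.1]
gripper_width: 0.695
```

Request:
drive_tool --pt "0 0 0 0 0 0" --pt "0 0 0 0 0 0" --pt "0 0 0 0 0 0" --pt "0 0 0 0 0 0" --pt "0 0 0 0 0 0" --pt "0 0 0 0 0 0" --grip 0 --force 30

```text
time_s: 21.95
tool_pos: [0.5068, -0.1705, 0.1342]
orientation: [-90.2, 0.0, 178.1]
force: [0.2, 9.5, 3.9]
gripper_width: 0.287
```

```bash
python3 - <<'E'
from h import *
crop("side","s14.png",220,140,370,290,5)
o=arm.observe(); print(o['tool_pos'],o['orientation'],o['force'],o['wrist_torque'],o['gripper_width']*88)
E
```

```text
[ 0.50684444 -0.17053059  0.1342652 ] [-9.02223891e+01  5.00860731e-02  1.78104431e+02] [1.10513041 9.28693337 3.41062478] [ 1.46629419 -0.14429952  0.00613572] 25.394395532765152
```

View pics/s14.png

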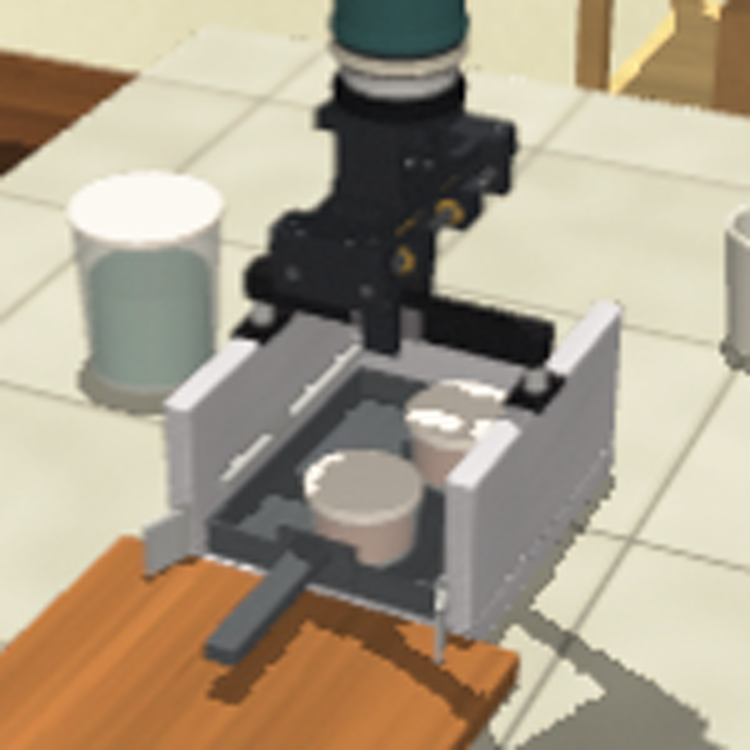

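The opening is 25.4 mm, so the button is fully pressed. I'll centre along y to take off the side load and lift.

Request:
drive_tool --pt "0 0.1 0.2 0 0 0" --pt "0 0 0.6 0 0 0" --pt "0 0 0.6 0 0 0" --pt "0 0 0.6 0 0 0" --pt "0 0 0.6 0 0 0" --pt "0 0 0.6 0 0 0" --pt "0 0 0.6 0 0 0" --pt "0 0 0.6 0 0 0"

```text
time_s: 23.0
tool_pos: [0.5068, -0.1705, 0.2218]
orientation: [-90.0, 0.1, 178.1]
force: [5.1, 1.2, -5.3]
gripper_width: 0.288
```

Request:
drive_tool --pt "0 0 0.5 0 0 0" --pt "0 0 0.2 0 0 0" --pt "0 0 0.1 0 0 0" --pt "0 0 0 0 0 0" --pt "0 0 0 0 0 0"

```text
time_s: 23.62
tool_pos: [0.5068, -0.1705, 0.2379]
orientation: [-90.0, 0.1, 178.1]
force: [4.5, 2.8, -2.8]
gripper_width: 0.291
```

Request:
drive_tool --pt "0 0 0.15 0 0 0" --pt "0 0 0.15 0 0 0" --pt "0 0 0 0 0 0" --pt "0 0 0 0 0 0"

```text
time_s: 24.12
tool_pos: [0.5068, -0.1705, 0.2438]
orientation: [-90.0, 0.1, 178.1]
force: [4.4, 2.7, -2.1]
gripper_width: 0.288
```

Request:
drive_tool --pt "0 0 0.1 0 0 0" --pt "0 0 0 0 0 0" --pt "0 0 0 0 0 0"

```text
time_s: 24.5
tool_pos: [0.5068, -0.1705, 0.2457]
orientation: [-90.0, 0.1, 178.1]
force: [5.5, 3.0, -3.5]
gripper_width: 0.29
```

Request:
drive_tool --pt "0 0 0.1 0 0 0" --pt "0 0 0 0 0 0" --pt "0 0 0 0 0 0"

```text
time_s: 24.88
tool_pos: [0.5068, -0.1705, 0.2463]
orientation: [-90.0, 0.0, 178.1]
force: [7.7, 0.8, -9.1]
gripper_width: 0.29
```

```bash
python3 - <<'E'
from h import *
a=np.radians(-91.88);x=np.array([np.cos(a),np.sin(a)]);y=np.array([-x[1],x[0]])
def W(X,Y,Z): return [*(np.array([.506,-.173])+X*x+Y*y),Z]
P=[W(-.012,s*.097,.152+.11+t) for s in(-1,1) for t in(-.012,.012)]
crop("side","s15.png",220,120,370,270,5,P)
cv2.imwrite("pics/top15.png",arm.snapshot("top")[:,:,::-1]) 
o=arm.observe(); print(o['tool_pos'],o['orientation'],o['force'],o['qd'],o['gripper_width']*88)
E
```

```text
[ 0.50677628 -0.17049747  0.2463546 ] [-9.00454428e+01  3.44350805e-02  1.78131630e+02] [ 7.59924686  1.36119111 -8.75467004] [ 0.02088143 -0.05389006  0.06315089 -0.03757897  0.03987445 -0.06932488] 25.2895415945339
```

View pics/s15.png

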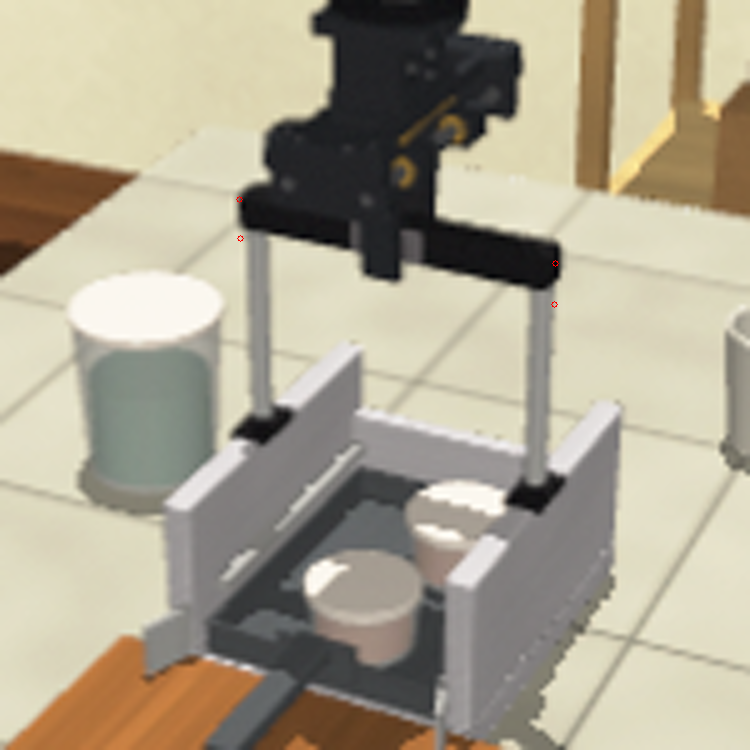

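View pics/top15.png

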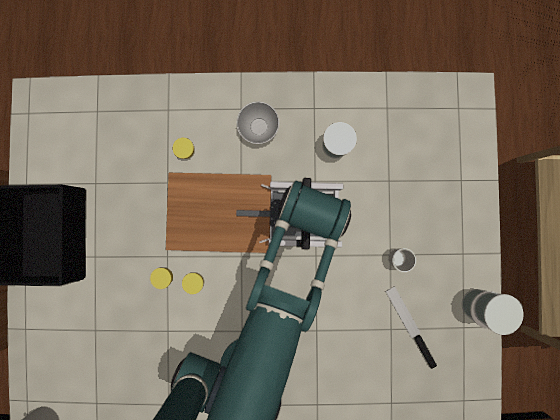

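Request:
drive_tool --pt "0 0 0 0 0 0" --pt "0 0 0 0 0 0" --pt "0 0 0 0 0 0" --pt "0 0 0 0 0 0"

```text
time_s: 25.48
tool_pos: [0.5068, -0.1705, 0.2463]
orientation: [-90.0, 0.0, 178.1]
force: [7.8, 1.5, -8.8]
gripper_width: 0.287
```

```bash
python3 - <<'E'
from workcell import arm
print(arm.finish_job()); o=arm.observe(); print(o['tool_pos'],o['force'],o['gripper_width']*88)
E
```

```text
the job is handed in; nothing more can be done
None
the job is handed in; nothing more can be done
```

The tray is home in the carrier and the carry handle is held at its top stop with the button squeezed. I handed the job in at about 25.5 s; no verdict was reported, so the checks below are my own.

- **Tray:** I gripped its handle, straightened it on the board and slid it under the rails. At the back stop the force rose to 26 N with no further motion. Both tubs look upright in the last side picture.
- **Button:** I pinched it with 30 N while the handle was down. The opening settled at about 25.4 mm, where fully pressed is 26 mm, and stayed there to the end.
- **Handle:** I drew it up about 112 mm, to the hard end of its travel, and it is pressing lightly there at about 9 N. In the side picture the bar sits slightly above where I projected it for the 110 mm stop.
- **Other things:** The bowl, quart and cup look unmoved in the last top picture.

The tray needed two small angle corrections, of 1.4 and 0.8 degrees, before it entered the mouth. The last reading also showed about 8 N of sideways force along the bar, which I left alone. No check failed.

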